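# Restock the jar stand, hang its lift-off gate and raise the sign

### The arm

A 6-joint arm with a two-finger parallel gripper is mounted at the origin on the work surface; the furniture and walls round the work are solid. World frame = base frame: x ahead of the robot, y to its left, z up, the work surface at z = 0. Lengths are in mm, angles in rad, forces in N, time in s.
With the tool pointing down it reaches from about 400 to 925 mm from the base axis. Payload 12.5 kg.
Tool frame: the origin (TCP) lies between the finger pads; the fingertips stand 19 mm ahead of it and the grasp point (between the pads) is the TCP (env.tips_ahead is the distance from the TCP to the fingertips, in mm); z points along the fingers, y is the line along which they close (so a half turn about z gives the same grasp; the last joint's range is limited). The gripper opens to 95 mm and grips with 3 to 60 N. Pads are 20 mm wide; open, the fingers measure 119 mm over their backs; the gripper's body (75 mm by 180 mm) begins 59 mm behind the grasp point.
Start: joints at [1.133, 0.491, 1.559, -0, 1.092, -0.106], TCP at [203.574, 590.933, 233.661] pointing down, gripper open.
Joint ranges: [-3.1, 3.1], [-0.84, 2.19], [0.05, 2.79], [-1.13, 4.28], [0.06, 2.93], [-2.69, 2.69]. Speed limits (rad/s): [2.22, 2.22, 2.79, 3.14, 3.14, 3.14].

### API

Orientations are given as [roll, pitch, yaw] about the fixed x, y, z axes, in that order (R = Rz(yaw) Ry(pitch) Rx(roll)).
In Python, from cell import env gives the robot as it stands.
- The arm moves only by the shell command python3 -m crank 'ROWS'. ROWS is JSON, a list of rows, each a list of 5 numbers: the shift along the tool's x, y, z in mm, then the turn about the tool's z in degrees, then the finger opening in mm, from 0 to 95.1. In form: [[dx, dy, dz, yaw, grip], ...]. A call has 1 to 10 rows; each row is the pose to reach, as a shift and turn from the pose commanded when the call began, along the tool's axes at that moment; what a row does not reach only later rows make up. A row lasts 1/12 s, in which the tool goes at most 41.7 mm and 7.16 degrees, less where a joint would pass 70% of its speed; a pose out of reach is approached as far as the arm can. A call with a gripper value outside its range is refused whole. The fingers move at their own pace and stop on an object; the grip force is fixed at half the most. Time passes only in rows, so rows that repeat a pose let the fingers close. It gives the time, the measured TCP pose, the force, the opening and the grip force at its end, in the units of the state.
- env.state(): the state, without advancing time (a new reading comes with each control period).
- env.read_camera(name): name is "scene" or "top" or "wrist"; returns a dict with "img" (480x640x3 uint8, blue, green, red), "K" (3x3 intrinsics, pixels), "k1" (the pictures are not rectified: a ray, as slopes to the right and down, at radius r is drawn at 1 + k1 r^2 times it, then the intrinsics apply), "pose" (4x4, takes a point from camera to world coordinates). Camera axes: x right, y down, z forward; pixel columns grow to the right and rows downward; lengths in mm; the calibration is good to about 2 mm. A picture is of the moment at which its call begins. There is no depth.
- env.job_done(): hands the job in; it is judged then, once.
The state is a dict: "t": time; "joints": joint angles; "qvel": joint speeds; "tau": joint torques, N m; "eef_pos": TCP position; "tcp_rot": TCP orientation; "ft_force": force on the tool from outside, world axes, zero at the start; "moment": the same for the moment, N m; "opening": opening from 0.0 (shut) to 1.0 (fully open); "grip_force": force on a finger pad.
Only numpy, scipy, OpenCV 4.12 (cv2) and the standard library are available. Lean on these libraries where they do the work, as an engineer would, in place of code of your own. Each camera call takes 0.05 s, during which the arm holds its last target. There are 200 camera calls.

### The job

Put the paint jars from the counter upright into the small display stand, take the loose gate out of the wooden rack, hang it with both hinge sockets fully down on the stand's two pintles and swing it shut, and pull the sign mast up until its snap button clicks out and holds it. Do not knock over the spray cans or the wooden hand in the big bin.

Things in the scene. Friction and masses are not known exactly. Their poses are not given: they have to be found in the camera images.
- stand: fixed display stand for jars: white board 112 x 272 mm, top 8 mm above the counter, side rails 72 mm high, back rail 33, back posts 78, front lip 20, front else open for the gate. Origin under the board's middle; x to its back, y to its left (seen by the robot), z up. Free inside: x -46 to 45, y -122 to 122 mm. Front posts at x -48, y 128 (112 mm high, pintles) and y -128 (stop at x -60.5, lug)
- lug (a point): centre of the underside of the steel lug on the stand's right front post, 118 mm high, 36 mm long (x), 16 mm wide (y). The shut gate's free end sits 6 mm below it and rests on a ramped shoe 11 mm high, so the gate cannot be lowered on while shut: lower it with its free end swung 0.3 to 0.6 rad out to the front, then swing it gently against its stop (pushed hard, it rebounds)
- pintle_low (a point): foot of the lower pintle, on its bracket, at x -66, y 128, z 24 mm in the stand's frame. An upright steel pin, 8 mm thick, 20 mm tall, its last 6 mm tapered to 3 mm
- pintle_top (a point): foot of the upper pintle, the same pin on the same axis, z 85 mm. Its bracket is 5 mm thick and reaches 7 mm round the axis, so the gate's lower socket must come in sideways between lower pin and upper bracket, with the gate 22 to 36 mm above its seated height, before it is lowered
- gate: lift-off gate, 0.32 kg, barred aluminium frame 246 mm long (y), 96 high, 10 thick (x); at first in the rack. Origin under its middle, z up; hinge sockets at its +y end, outer face -x. Pinch its top rail (14 mm high) across the 10 mm. Hung and shut, its axes are parallel to the stand's, underside 16 mm high; opening lowers yaw. Let go, its free end droops up to 8 mm
- socket_low (a point): centre of the lower mouth of the gate's lower socket (upright tube, bore 10 mm, outside 18, length 18 mm) at y 138, z 8 mm in the gate's frame; seated it meets pintle_low
- socket_top (a point): the same for the upper socket, y 138, z 69 mm; seated it meets pintle_top
- gate_end (a point): top corner of the gate's free end, y -123, z 96 mm in the gate's frame; with the gate shut it lies at x -66, y -133 mm in the stand's frame
- rack: slotted wooden rack, fixed, inside the big framed bin (walls 160 mm high) on the right. Origin: centre of its underside; the 13 mm wide slot runs along its y, slot floor 45 mm and slot posts 90 mm above the counter, so the gate's top is at 141 mm
- sign_top (a point): middle of the top edge of the blank sign frame on the mast at the stand's left side (tube at x 0, y 148 mm): 104 mm long (stand's x), 76 high, 8 thick (stand's y), to be pinched across its thickness from above; 198 mm above the counter with the mast right down
- sign_mast (a joint): how far the telescoping mast is pulled up, m: 0 right down, 0.075 its upper stop. The snap button springs out of its hole between 0.070 and 0.074, and then bears the mast at 0.070 or a little above; before that the mast stays by friction where it is left (0.16 kg, 2 N) but is not locked
- snap_button (a joint): how far the mast's brass snap button has come out, m: 0 held in by the tube wall, 0.006 fully out (locked)
- jar_a: paint jar with white screw lid, 68 mm across, 61 mm high, 0.18 kg, loose, on the open counter in front of the stand (two or all three of the jars are there). Origin: centre of its underside, z up
- jar_b: paint jar with white screw lid, 68 mm across, 61 mm high, 0.18 kg, loose, on the open counter in front of the stand (two or all three of the jars are there). Origin: centre of its underside, z up
- jar_c: paint jar with white screw lid, 68 mm across, 61 mm high, 0.18 kg, loose, on the open counter in front of the stand (two or all three of the jars are there). Origin: centre of its underside, z up
- spray_red: spray can, 66 x 224 mm, standing in the big bin, not part of the job. Origin: centre of its underside, z up
- spray_violet: spray can, 66 x 222 mm, standing in the big bin, not part of the job. Origin: centre of its underside, z up
- wooden_hand: jointed wooden hand, 283 mm high, standing in the big bin, not part of the job. Origin: centre of its underside, z up

How it is judged:
By the outcome, as a careful person would: the job done as asked, in the order asked, and still so for the second after the job is handed in, with the robot touching nothing.
Of jar_a, jar_b, jar_c only 2 to 3 are there at a start; the rules pass over those that are not, and their reading is None.
At some moment in a run one of jar_a, jar_b, jar_c may be knocked a few centimetres aside while the robot is not near it.
It also fails if it takes over 208 s, if anything falls off the work surface, if the arm or the gripper's body presses on something with over 40 N, if the wrist force passes 120 N, or if a joint passes its speed limit or range.

## Working session

There is one attempt and no reset: what is moved stays moved. The work goes in short steps, Python scripts to look and compute and a shell command to move; the robot and the scene stay as the last step left them, time stands still between calls to the robot, and variables do not carry over. Pictures are saved under pics/ and viewed, at most 14 in all, crops included, and the job is handed in when it is done.

```bash
ls; mkdir -p pics
cat > h.py <<'E'
import numpy as np, cv2
from cell import env
def shot(name,f=None):
    d=env.read_camera(name)
    if f: cv2.imwrite('pics/'+f,d['img'])
    return d
def ray(d,u,v):
    K=d['K'];k=np.array([d['k1'],0,0,0],float)
    p=cv2.undistortPoints(np.array([[[u,v]]],float),np.array(K,float),k)[0,0]
    T=np.array(d['pose']);r=T[:3,:3]@np.array([p[0],p[1],1.]);return T[:3,3],r/np.linalg.norm(r)
def onz(d,u,v,z):
    o,r=ray(d,u,v);return o+r*(z-o[2])/r[2]
def tri(*obs):
    A=np.zeros((3,3));b=np.zeros(3)
    for d,u,v in obs:
        o,r=ray(d,u,v);P=np.eye(3)-np.outer(r,r);A+=P;b+=P@o
    X=np.linalg.solve(A,b)
    e=[np.linalg.norm((np.eye(3)-np.outer(r,r))@(X-o)) for o,r in [ray(*q) for q in obs]]
    return X,np.round(e,1)
def proj(d,X):
    T=np.linalg.inv(np.array(d['pose']));p=T[:3,:3]@np.array(X,float)+T[:3,3]
    q,_=cv2.projectPoints(p.reshape(1,1,3),np.zeros(3),np.zeros(3),np.array(d['K'],float),np.array([d['k1'],0,0,0],float));return q[0,0]
E
python3 - <<'E'
from h import *
import pickle
D={n:shot(n,n+'0.png') for n in('scene','top','wrist')}
pickle.dump(D,open('d0.pkl','wb'))
for n in D: print(n,np.round(D[n]['pose'],2).tolist(),np.round(D[n]['K'],1).tolist(),D[n]['k1'])
print(env.state())
E
```

```text
pics
scene [[0.71, -0.51, 0.48, -197.78], [-0.7, -0.51, 0.5, -694.41], [-0.0, -0.69, -0.72, 1194.34], [0.0, 0.0, 0.0, 1.0]] [[559.1, 0.0, 314.7], [0.0, 559.1, 231.4], [0.0, 0.0, 1.0]] -0.16170520847034883
top [[0.02, -0.98, 0.19, 235.97], [-1.0, -0.02, 0.02, -0.28], [-0.02, -0.19, -0.98, 1430.8], [0.0, 0.0, 0.0, 1.0]] [[583.5, 0.0, 313.8], [0.0, 583.5, 237.7], [0.0, 0.0, 1.0]] -0.15156922130435252
wrist [[0.33, 0.91, 0.26, 129.08], [0.95, -0.31, -0.09, 616.71], [-0.0, 0.28, -0.96, 385.03], [0.0, 0.0, 0.0, 1.0]] [[421.8, 0.0, 322.5], [0.0, 421.8, 230.9], [0.0, 0.0, 1.0]] -0.03384984857313136
{'t': 0.15, 'joints': array([ 1.13341566e+00,  4.91360002e-01,  1.55929280e+00, -2.87622745e-05,
        1.09168385e+00, -1.05616067e-01]), 'qvel': array([-0.00096502, -0.00372279, -0.0004373 , -0.00101893,  0.00190975,
        0.00080608]), 'tau': array([ 1.61330419e-03, -6.12891126e+01, -2.58277094e+01,  6.92531699e-02,
        4.73460916e-02, -8.40951202e-05]), 'eef_pos': array([203.49938952, 590.7818167 , 233.23967562]), 'tcp_rot': array([-3.14085011e+00, -5.30607957e-05,  2.80984131e+00]), 'ft_force': array([ 0.20355179, -0.84537964, -0.04900898]), 'moment': array([-0.02627217,  0.02959293,  0.01051298]), 'grip_force': 0.0, 'opening': 0.9986023752057389}
```

View pics/scene0.png

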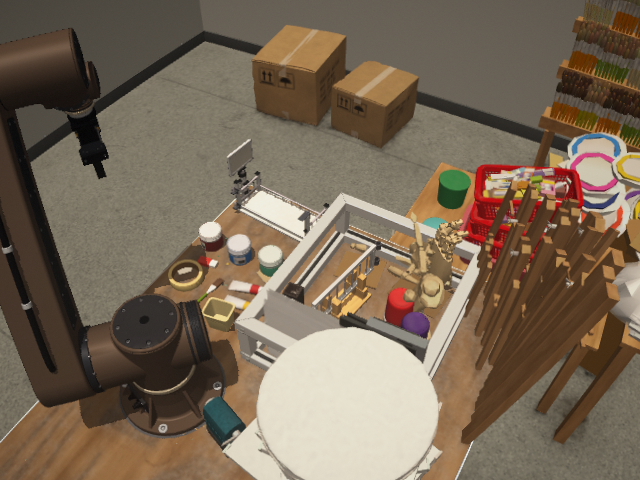

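View pics/top0.png

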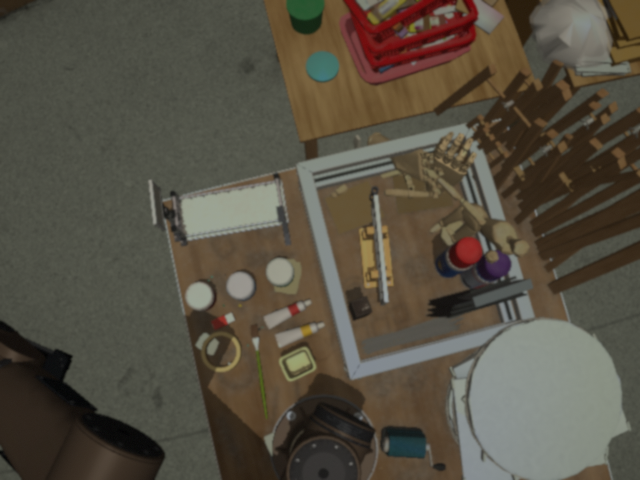

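Run:
```python
import cv2,numpy as np
t=cv2.imread('pics/top0.png');s=cv2.imread('pics/scene0.png')
a=cv2.resize(t[165:315,140:300],None,fx=2.5,fy=2.5,interpolation=3)
b=cv2.resize(s[130:290,190:350],None,fx=2.5,fy=2.5,interpolation=3)
c=cv2.resize(t[175:315,340:440],None,fx=2,fy=2,interpolation=3)
e=cv2.resize(s[230:330,300:400],None,fx=2,fy=2,interpolation=3)
o=np.zeros((600,800,3),np.uint8)
o[0:375,0:400]=a[:375];o[0:400,400:800]=b
o[376:600,0:200]=c[:224];o[400:600,400:600]=e
cv2.imwrite('pics/c1.png',np.clip(o*1.4,0,255).astype(np.uint8))
```

```text
(no output)
```

View pics/c1.png

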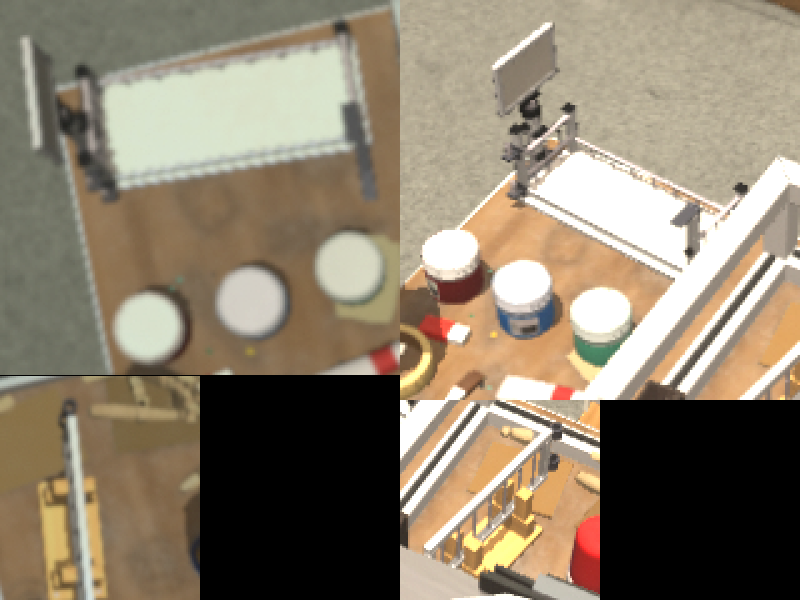

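Run:
```python
from h import *
import pickle
D=pickle.load(open('d0.pkl','rb'));t=D['top'];s=D['scene']
T=lambda x,y:(t,140+x/2.5,165+y/2.5)
S=lambda x,y:(s,190+(x-400)/2.5,130+y/2.5)
G=lambda x,y:(t,340+x/2,175+(y-376)/2); H=lambda x,y:(s,300+(x-400)/2,230+(y-400)/2)
for n,a,b in [('jar1',T(150,327),S(452,247)),('jar2',T(252,301),S(523,283)),('jar3',T(350,266),S(601,309)),
 ('bBL',T(112,187),S(527,200)),('bBR',T(360,148),S(683,272)),('lugfront',T(370,195),S(680,222)),('lugback',T(348,103),S(697,206)),
 ('signL',T(36,152),S(495,62)),('signR',T(25,38),S(555,25)),
 ('postLF',T(108,192),S(518,192)),('postLB',T(84,72),S(568,106)),('postRB',T(341,27),S(740,186)),
 ('gsock',G(68,406),H(556,428)),('gfree',(t,385,302),H(426,548))]:
    X,e=tri(a,b);print(n,np.round(X),e)
# masks of lids
for d,bx in((t,(180,250,130,60)),):
    pass
```

```text
jar1 [354. 295.  70.] [0.7 0.7]
jar2 [381. 201.  63.] [1.4 1.4]
jar3 [416. 109.  66.] [1.6 1.6]
bBL [502. 356.   1.] [1.1 1.1]
bBR [535. 105.  38.] [2.5 2.5]
lugfront [479.  74. 174.] [16.4 16.4]
lugback [561. 111. 120.] [0.7 0.7]
signL [493. 372. 213.] [2.1 2.1]
signR [601. 396. 195.] [1.4 1.4]
postLF [492. 355.  23.] [0.4 0.4]
postLB [595. 371.  89.] [2.7 2.7]
postRB [643. 123.  88.] [1.9 1.9]
gsock [ 600. -108.  131.] [1.2 1.2]
gfree [ 342. -132.  140.] [1.1 1.1]
```

```bash
cat >> h.py <<'E'
def rows(x,y,z,psi):
    """print shift in tool axes to reach world x,y,z with tool yaw psi (tool down)"""
    s=env.state();p=s['tcp_rot'][2];d=np.array([x,y,z])-s['eef_pos']
    tx=np.array([np.cos(p),np.sin(p)]);ty=np.array([np.sin(p),-np.cos(p)])
    a=np.rad2deg((p-psi+np.pi)%(2*np.pi)-np.pi)
    print('pos',np.round(s['eef_pos'],1),'yaw',round(p,3),'-> rows',np.round([d[:2]@tx,d[:2]@ty,-d[2],a],1))
E
python3 -c "
from h import *
rows(520,230,340,1.76)"
```

```text
pos [203.5 590.8 233.2] yaw 2.81 -> rows [-416.7 -238.  -106.8   60.2]
```

```bash
python3 -m crank '[[0,0,-40,0,95],[0,0,-80,0,95],[0,0,-107,0,95],[-40,-23,-107,0,95],[-80,-46,-107,0,95],[-115,-66,-107,0,95],[-150,-86,-107,0,95],[-185,-106,-107,0,95],[-217,-124,-107,0,95],[-217,-124,-107,0,95]]'
python3 -m crank '[[-35,-20,0,0,95],[-70,-40,0,0,95],[-105,-60,0,7,95],[-140,-80,0,14,95],[-170,-97,0,21,95],[-200,-114,0,28,95],[-200,-114,0,35,95],[-200,-114,0,42,95],[-200,-114,0,49,95],[-200,-114,0,56,95]]'
python3 -m crank '[[0,0,0,4,95],[0,0,0,4,95],[0,0,0,4,95],[0,0,0,4,95]]'
python3 - <<'E'
from h import *
import pickle
d=shot('wrist','w1.png');pickle.dump(d,open('w1.pkl','wb'));rows(520,230,340,1.76)
E
```

```text
t: 0.98
eef_pos: [372.0, 398.7, 340.6]
tcp_rot: [-3.141, 0.001, 2.805]
ft_force: [0.3, 0.2, -0.9]
opening: 1.001
grip_force: 0.0
t: 1.82
eef_pos: [520.3, 230.0, 340.3]
tcp_rot: [-3.141, -0.0, 1.826]
ft_force: [0.3, 0.4, 0.4]
opening: 1.001
grip_force: 0.0
t: 2.15
eef_pos: [520.2, 230.2, 340.5]
tcp_rot: [-3.141, -0.0, 1.765]
ft_force: [0.5, -1.1, 0.2]
opening: 1.0
grip_force: 0.0
pos [520.2 230.2 340.6] yaw 1.765 -> rows [-0.1 -0.3  0.6  0.3]
```

View pics/w1.png

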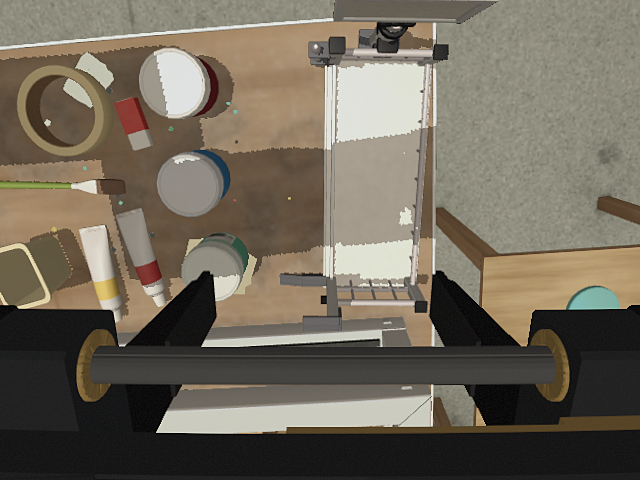

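```bash
python3 -m crank '[[10,-30,0,0,95],[20,-60,0,0,95],[30,-90,0,0,95],[30,-90,0,0,95],[30,-90,0,0,95],[30,-90,0,0,95]]'
python3 - <<'E'
from h import *
import pickle
d=shot('wrist','w2.png');pickle.dump(d,open('w2.pkl','wb'))
E
```

```text
t: 2.7
eef_pos: [426.7, 242.5, 341.0]
tcp_rot: [3.141, -0.0, 1.764]
ft_force: [0.1, 0.0, -0.8]
opening: 0.997
grip_force: 0.0
```

View pics/w2.png

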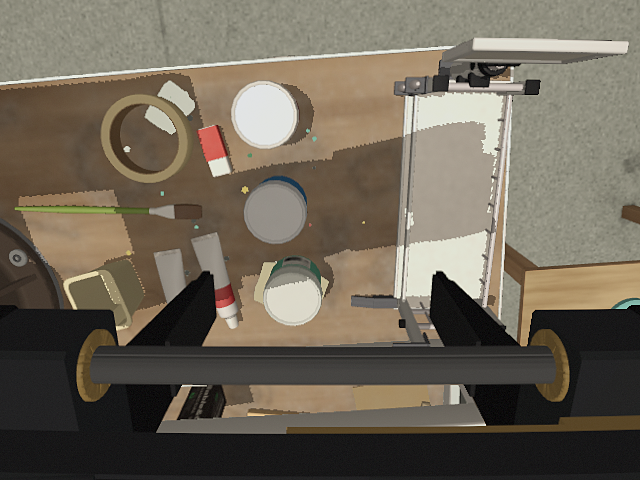

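Run:
```python
import cv2,numpy as np
a=cv2.imread('pics/w1.png');b=cv2.imread('pics/w2.png')
o=np.zeros((600,800,3),np.uint8)
z=lambda i,u,v,w,h,f:cv2.resize(i[v:v+h,u:u+w],None,fx=f,fy=f,interpolation=3)
o[:300,:400]=z(a,300,20,100,75,4);o[:300,400:]=z(b,385,60,100,75,4)
o[300:,:400]=z(a,270,255,160,120,2.5);o[300:,400:]=z(b,340,270,160,120,2.5)
cv2.imwrite('pics/c2.png',o)
```

```text
(no output)
```

View pics/c2.png

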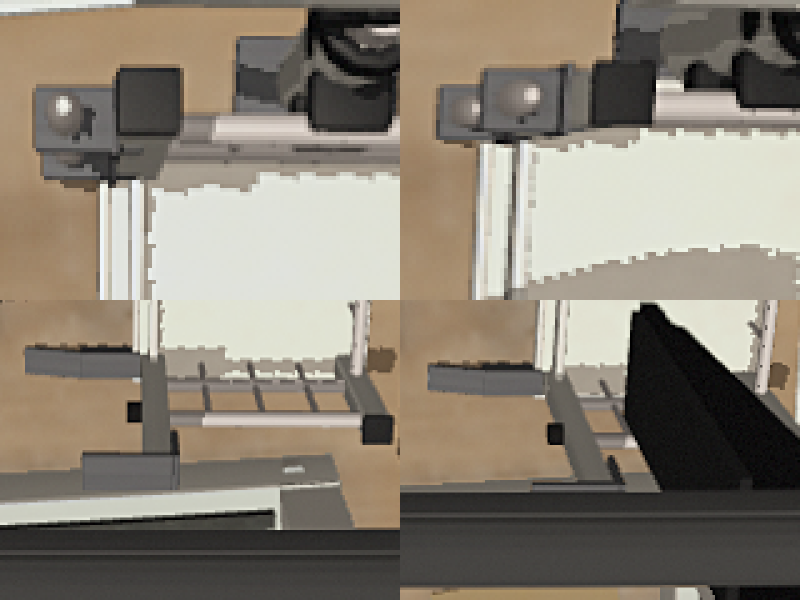

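Run:
```python
from h import *
import pickle
a=pickle.load(open('w1.pkl','rb'));b=pickle.load(open('w2.pkl','rb'));D=pickle.load(open('d0.pkl','rb'))
for n,p,q in [('jar1',(178,82),(265,115)),('jar2',(192,183),(275,210)),('jar3',(216,270),(292,295)),('pinTop',(316.2,47),(417.8,84.5)),('backL',(440,52),(533,87)),('shoefront',(280,279),(351,299.5)),
 ('capLF',(337.5,45.3),(441,83)),('signfront',(335,0),(443,66)) ]:
    X,e=tri((a,*p),(b,*q));print(n,np.round(X,1),e)
P=onz(a,325.5,66.2,20);Q=onz(a,324,259,20);v=P-Q;print(P,Q,'yaw',np.arctan2(-v[0],v[1]))
P=onz(b,385+(478-400)/4,60+160/4,20);Q=onz(b,340+(538-400)/2.5,270+4,20);v=P-Q;print(P,Q,'yaw',np.arctan2(-v[0],v[1]))
print('lowpin tip',onz(b,401.7,87,44),'lugc',onz(a,322,323.8,123),'lugends',onz(a,303,324,123),onz(a,341,323.6,123))
print('bin wall edge',onz(a,290,330,160),onz(a,400,318,160))
```

```text
jar1 [355.  304.1  40.3] [1.5 1.5]
jar2 [381.4 204.8  41.1] [0. 0.]
jar3 [417.5 104.4  31.4] [0.8 0.8]
pinTop [490.  356.6 104.8] [0.2 0.2]
backL [599.6 377.4  85.2] [0.2 0.2]
shoefront [492.6  96.8   1.6] [0.8 0.8]
capLF [507.6 360.7 112.9] [0.2 0.2]
signfront [497.1 375.6 159.2] [8.1 8.1]
[499.88092288 350.82342551  20.        ] [540.156812   139.26300101  20.        ] yaw 0.18812419020479706
[496.95193971 346.1456496   20.        ] [534.86421725 149.03555591  20.        ] yaw 0.1900200406712857
lowpin tip [486.79333614 356.5837867   44.        ] lugc [543.72161739 109.70651222 123.        ] lugends [525.55913401 105.89265401 123.        ] [561.87977688 113.50517256 123.        ]
bin wall edge [513.33864541 118.07418933 160.        ] [605.81638963 148.2471904  160.        ]
```

Run:
```python
from h import *
import pickle
a=pickle.load(open('w1.pkl','rb'));b=pickle.load(open('w2.pkl','rb'))
for d,L in((a,[(176,82),(190,184),(215,269)]),(b,[(265,114.5),(275.5,210.5),(292.5,294)])):
    print([np.round(onz(d,*p,61)[:2],1).tolist() for p in L])
O=np.array([579,243.4]);c,s=np.cos(.19),np.sin(.19);R=np.array([[c,-s],[s,c]])
for y in(77,0,-77): print(y,O+R@[0,y])
# which wrist pic: jars' reach
rows(382,202,120,1.76)
```

```text
[[360.2, 305.4], [384.9, 207.9], [422.1, 119.3]]
[[357.3, 303.9], [383.4, 209.5], [417.4, 118.7]]
77 [564.45786509 319.0143261 ]
0 [579.  243.4]
-77 [593.54213491 167.7856739 ]
pos [427.  242.4 340.7] yaw 1.763 -> rows [-3.110e+01 -5.190e+01  2.207e+02  2.000e-01]
```

```bash
python3 -m crank '[[-9,-14,40,0,95],[-18,-28,80,0,95],[-27,-42,120,0,95],[-27,-51,160,0,95],[-27,-51,190,0,95],[-27,-51,190,0,95],[-27,-51,190,0,95],[-27,-51,190,0,95]]'
python3 - <<'E'
from h import *
import pickle
d=shot('wrist','w3.png');pickle.dump(d,open('w3.pkl','wb'));p=env.state()['eef_pos'];print(p,proj(d,p),proj(d,[p[0],p[1],61]))
i=d['img'];g=cv2.medianBlur(cv2.cvtColor(i,6),5)
t=shot('top','t3.png');s=shot('scene');pickle.dump((t,s),open('ts3.pkl','wb'))
E
```

```text
t: 3.42
eef_pos: [382.8, 206.5, 151.9]
tcp_rot: [3.14, -0.0, 1.762]
ft_force: [0.5, 0.0, 0.5]
opening: 0.999
grip_force: 0.0
[382.8246349  206.55410078 152.23906572] [321.57637637 315.39026851] [321.72763498 244.37338022]
```

View pics/w3.png

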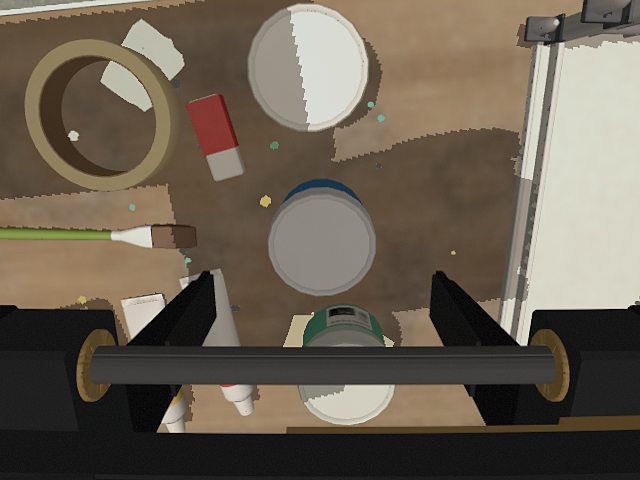

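```bash
python3 -m crank '[[0,0,30,0,95],[0,0,60,0,95],[0,0,85,0,95],[0,0,102,0,95],[0,0,102,0,95],[0,0,102,0,95],[0,0,102,0,60],[0,0,102,0,60],[0,0,102,0,60],[0,0,102,0,60]]'
python3 -m crank '[[0,0,0,0,60],[0,0,0,0,60],[0,0,0,0,60],[0,0,0,0,60],[0,0,-20,0,60],[0,0,-50,0,60],[0,0,-80,0,60],[0,0,-80,0,60]]'
```

```text
t: 4.4
eef_pos: [381.7, 206.3, 49.5]
tcp_rot: [3.14, -0.0, 1.763]
ft_force: [0.2, -0.1, 0.5]
opening: 0.775
grip_force: 0.0
t: 5.07
eef_pos: [382.7, 206.7, 132.7]
tcp_rot: [3.135, -0.001, 1.763]
ft_force: [-0.4, -0.9, -1.8]
opening: 0.713
grip_force: 30.0
```

```bash
python3 -m crank '[[0,30,0,0,60],[0,60,0,0,60],[0,95,0,0,60],[0,130,0,0,60],[0,160,0,0,60],[0,185,0,0,60],[0,196,0,0,60],[0,199,0,0,60],[0,199,0,0,60],[0,199,0,0,60]]'
python3 -m crank '[[0,0,25,0,60],[0,0,45,0,60],[0,0,60,0,60],[0,0,67,0,60],[0,0,72,0,60],[0,0,72,0,60],[0,0,72,0,60]]'
```

```text
t: 5.9
eef_pos: [575.6, 243.9, 128.0]
tcp_rot: [-3.14, 0.0, 1.763]
ft_force: [0.7, -1.4, -2.2]
opening: 0.711
grip_force: 30.0
t: 6.48
eef_pos: [576.6, 244.2, 57.4]
tcp_rot: [3.141, -0.0, 1.763]
ft_force: [0.3, -0.3, -1.5]
opening: 0.711
grip_force: 30.0
```

```bash
python3 -m crank '[[0,1,0.5,0,60],[0,1,1,0,60],[0,1,1.5,0,60],[0,1,1.5,0,60]]'
python3 -m crank '[[0,0,0,0,78],[0,0,0,0,82],[0,0,0,0,82],[0,0,0,0,82],[0,0,-20,0,82],[0,0,-50,0,90],[0,0,-85,0,95],[0,0,-120,0,95],[0,0,-120,0,95],[0,0,-120,0,95]]'
python3 - <<'E'
from h import *
import pickle
d=shot('wrist','w4.png');pickle.dump(d,open('w4.pkl','wb'))
rows(578,243.5,176,1.76);rows(418,115,150,1.76)
E
```

```text
t: 6.82
eef_pos: [578.0, 244.4, 56.5]
tcp_rot: [3.14, -0.0, 1.763]
ft_force: [-1.8, 0.1, 9.1]
opening: 0.71
grip_force: 30.0
t: 7.65
eef_pos: [578.3, 244.5, 177.1]
tcp_rot: [3.138, -0.0, 1.763]
ft_force: [-0.7, -0.4, -0.9]
opening: 0.999
grip_force: 0.0
pos [577.6 244.3 175.3] yaw 1.763 -> rows [-0.8  0.3 -0.7  0.1]
pos [577.6 244.3 175.3] yaw 1.763 -> rows [-9.650e+01 -1.813e+02  2.530e+01  1.000e-01]
```

View pics/w4.png

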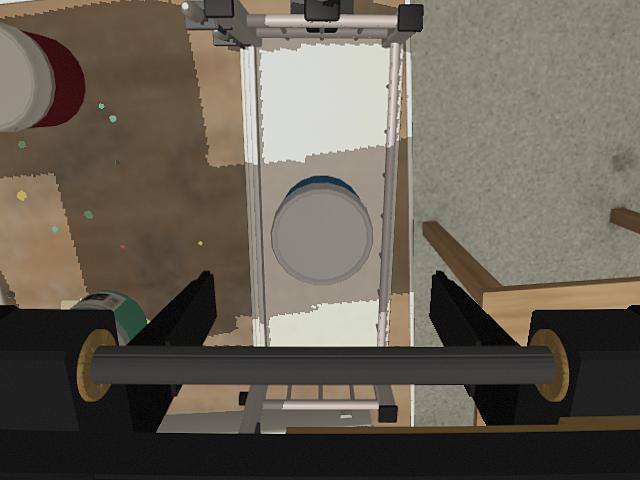

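```bash
python3 -m crank '[[-15,-30,-5,0,95],[-30,-60,-5,0,95],[-45,-90,-5,0,95],[-60,-120,0,0,95],[-75,-150,0,0,95],[-90,-175,0,0,95],[-93,-181,0,0,95],[-93,-181,0,0,95]]'
python3 - <<'E'
from h import *
import pickle
D=pickle.load(open('d0.pkl','rb'));t=D['top']
for p in [(300,168),(318,250),(345,375),(313,185)]: print(p,np.round(onz(t,*p,160)))
d=shot('wrist','w5.png');pickle.dump(d,open('w5.pkl','wb'));p=env.state()['eef_pos'];print(p)
cv2.imwrite('pics/w5e.png',d['img'])
E
```

```text
t: 8.37
eef_pos: [416.2, 117.6, 174.4]
tcp_rot: [-3.139, -0.0, 1.761]
ft_force: [0.9, 0.8, -0.0]
opening: 0.998
grip_force: 0.0
(300, 168) [642.  62. 160.]
(318, 250) [454.  18. 160.]
(345, 375) [183. -45. 160.]
(313, 185) [603.  32. 160.]
[417.62503535 118.25148667 174.62412635]
```

View pics/w5.png

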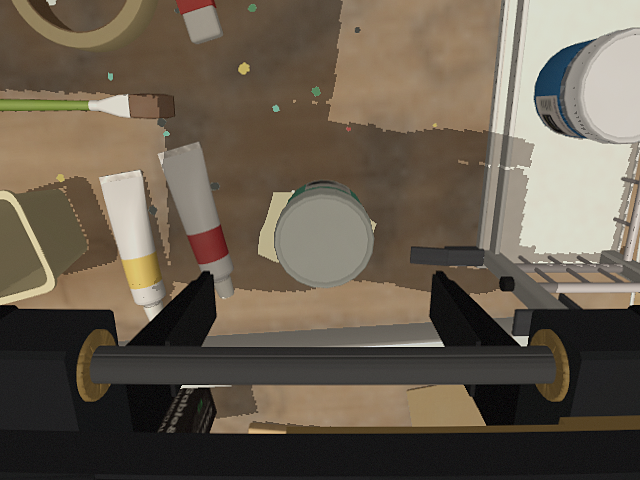

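```bash
python3 -m crank '[[0,0,35,0,95],[0,0,70,0,95],[0,0,105,0,95],[0,0,124,0,95],[0,0,124,0,95],[0,0,124,0,95],[0,0,124,0,60],[0,0,124,0,60],[0,0,124,0,60],[0,0,124,0,60]]'
python3 -m crank '[[0,0,0,0,60],[0,0,0,0,60],[0,0,0,0,60],[0,0,0,0,60],[0,0,-20,0,60],[0,0,-50,0,60],[0,0,-80,0,60],[0,0,-80,0,60]]'
python3 -c "
from h import *
rows(592.8,171.8,130,1.76)"
```

```text
t: 9.25
eef_pos: [418.2, 118.6, 52.1]
tcp_rot: [3.139, 0.0, 1.763]
ft_force: [-0.7, 0.3, -0.4]
opening: 0.772
grip_force: 0.0
t: 9.92
eef_pos: [419.2, 118.7, 135.3]
tcp_rot: [3.135, 0.0, 1.763]
ft_force: [0.9, -0.0, -1.2]
opening: 0.709
grip_force: 30.0
pos [419.2 118.7 135.3] yaw 1.763 -> rows [ 19.  180.5   5.3   0.2]
```

```bash
python3 -m crank '[[10,10,0,0,60],[19,30,0,0,60],[19,60,0,0,60],[19,90,0,0,60],[19,125,0,0,60],[19,155,0,0,60],[19,174,0,0,60],[19,181,0,0,60],[19,181,0,0,60],[19,181,0,0,60]]'
python3 -m crank '[[0,0,25,0,60],[0,0,45,0,60],[0,0,60,0,60],[0,0,67,0,60],[0,0,70,0,60],[0,0,70,0,60],[0,0,70,0,60]]'
```

```text
t: 10.75
eef_pos: [590.6, 171.8, 129.7]
tcp_rot: [-3.139, -0.0, 1.763]
ft_force: [-0.1, -0.3, -1.8]
opening: 0.711
grip_force: 30.0
t: 11.33
eef_pos: [591.8, 171.8, 61.9]
tcp_rot: [3.141, -0.0, 1.763]
ft_force: [0.2, -0.9, -0.6]
opening: 0.714
grip_force: 30.0
```

```bash
python3 -m crank '[[0,0,1,0,60],[0,0,2,0,60],[0,0,3,0,60],[0,0,3.5,0,60],[0,0,3.5,0,60]]'
python3 -m crank '[[0,0,0,0,78],[0,0,0,0,82],[0,0,0,0,82],[0,0,0,0,82],[0,0,-20,0,82],[0,0,-50,0,90],[0,0,-85,0,95],[0,0,-120,0,95],[0,0,-120,0,95],[0,0,-120,0,95]]'
python3 - <<'E'
from h import *
import pickle
d=shot('wrist','w6.png');pickle.dump(d,open('w6.pkl','wb'))
rows(358,300,200,1.76)
E
```

```text
t: 11.75
eef_pos: [592.1, 171.7, 59.9]
tcp_rot: [3.14, -0.0, 1.763]
ft_force: [-4.6, -0.2, 17.1]
opening: 0.713
grip_force: 30.0
t: 12.58
eef_pos: [592.4, 171.8, 179.5]
tcp_rot: [3.138, -0.0, 1.763]
ft_force: [0.2, -0.8, 0.6]
opening: 0.997
grip_force: 0.0
pos [591.7 171.6 177.8] yaw 1.763 -> rows [ 1.706e+02 -2.049e+02 -2.220e+01  2.000e-01]
```

```bash
python3 -m crank '[[0,-30,-20,0,95],[20,-60,-22,0,95],[45,-90,-22,0,95],[70,-120,-22,0,95],[95,-145,-22,0,95],[120,-170,-22,0,95],[145,-190,-22,0,95],[165,-203,-22,0,95],[170,-205,-22,0,95],[170,-205,-22,0,95]]'
python3 -m crank '[[0,0,0,-7,95],[0,0,0,-14,95],[0,0,0,-21,95],[0,0,0,-28,95],[0,0,0,-35,95],[0,0,0,-42,95],[0,0,0,-49,95],[0,0,0,-56,95],[0,0,0,-63,95],[0,0,0,-70,95]]'
python3 -m crank '[[0,0,0,-7,95],[0,0,0,-14,95],[0,0,0,-21,95],[0,0,0,-28,95],[0,0,0,-35,95],[0,0,0,-42,95],[0,0,0,-49,95],[0,0,0,-56,95],[0,0,0,-63,95],[0,0,0,-70,95]]'
python3 -m crank '[[0,0,0,-7,95],[0,0,0,-14,95],[0,0,0,-21,95],[0,0,0,-28,95],[0,0,0,-29,95],[0,0,0,-29,95]]'
python3 - <<'E'
from h import *
import pickle
d=shot('wrist','w7.png');pickle.dump(d,open('w7.pkl','wb'));s=env.state();p=s['eef_pos'];print(p,s['joints'],s['tcp_rot'],proj(d,[p[0],p[1],61]))
E
```

```text
t: 13.47
eef_pos: [357.1, 300.1, 198.7]
tcp_rot: [-3.14, 0.001, 1.765]
ft_force: [-0.1, -0.6, -0.1]
opening: 1.002
grip_force: 0.0
t: 14.3
eef_pos: [359.1, 298.5, 198.8]
tcp_rot: [-3.141, -0.001, 2.989]
ft_force: [-0.3, -0.1, 0.0]
opening: 0.995
grip_force: 0.0
t: 15.13
eef_pos: [359.1, 298.5, 198.8]
tcp_rot: [3.141, -0.001, -2.072]
ft_force: [-0.2, 1.1, 0.1]
opening: 0.996
grip_force: 0.0
t: 15.63
eef_pos: [358.8, 298.7, 199.1]
tcp_rot: [3.141, -0.001, -1.574]
ft_force: [0.1, 0.3, -0.0]
opening: 0.998
grip_force: 0.0
[358.64635122 298.88820111 199.18217864] [ 5.53137952e-01  3.13803981e-01  1.97480765e+00 -1.81710236e-06
  8.53688229e-01 -2.58361699e+00] [ 3.14099344e+00 -3.75604778e-04 -1.57563273e+00] [322.87592194 223.38880326]
```

View pics/w7.png

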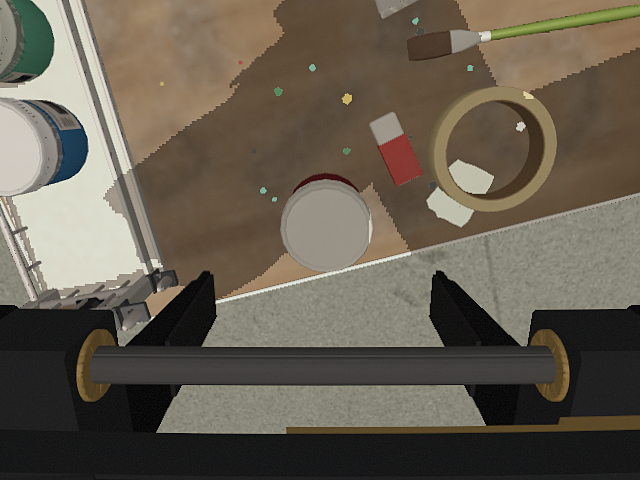

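```bash
python3 -m crank '[[0,0,35,3,95],[0,0,70,5,95],[0,0,105,5,95],[0,0,130,5,95],[0,0,144,5,95],[0,0,144,5,95],[0,0,144,5,60],[0,0,144,5,60],[0,0,144,5,60],[0,0,144,5,60]]'
python3 -m crank '[[0,0,0,0,60],[0,0,0,0,60],[0,0,0,0,60],[0,0,0,0,60]]'
python3 -m crank '[[0,0,-20,0,60],[0,0,-50,0,60],[0,0,-80,0,60],[0,0,-80,0,60],[0,0,-80,0,60]]'
python3 -c "
from h import *
c,s=np.cos(.19),np.sin(.19);t=np.array([579,243.4])+np.array([[c,-s],[s,c]])@[-1,73];print(t)
rows(*t,130,-1.663)"
```

```text
t: 16.52
eef_pos: [358.6, 299.7, 56.7]
tcp_rot: [-3.14, 0.001, -1.659]
ft_force: [-0.1, 0.4, 0.4]
opening: 0.776
grip_force: 0.0
t: 16.85
eef_pos: [358.3, 299.6, 56.5]
tcp_rot: [-3.141, 0.001, -1.658]
ft_force: [-0.7, -0.9, 7.7]
opening: 0.713
grip_force: 30.0
t: 17.27
eef_pos: [358.5, 299.7, 136.9]
tcp_rot: [-3.139, 0.002, -1.658]
ft_force: [1.0, -0.0, -2.6]
opening: 0.71
grip_force: 30.0
[564.23129643 314.89745027]
pos [358.5 299.7 136.9] yaw -1.658 -> rows [ -33.1 -203.6    6.9    0.3]
```

```bash
python3 -m crank '[[-2,-30,0,0,60],[-6,-60,0,0,60],[-12,-95,0,0,60],[-20,-130,0,0,60],[-26,-160,0,0,60],[-31,-185,0,0,60],[-33,-200,0,0,60],[-33,-204,0,0,60],[-33,-204,0,0,60],[-33,-204,0,0,60]]'
python3 -c "
from h import *
rows(564.2,314.9,66,-1.663)
print(env.state()['joints'])"
```

```text
t: 18.1
eef_pos: [563.1, 314.2, 134.4]
tcp_rot: [3.139, -0.001, -1.658]
ft_force: [-0.3, 0.3, -1.5]
opening: 0.713
grip_force: 30.0
pos [563.1 314.2 134.4] yaw -1.658 -> rows [-0.8 -1.1 68.4  0.3]
[ 4.06541559e-01  6.24642917e-01  1.60414234e+00  1.51316158e-04
  9.15126270e-01 -2.64757341e+00]
```

```bash
python3 -m crank '[[0,-1,25,0,60],[0,-1,45,0,60],[0,-1,60,0,60],[0,-1,66,0,60],[0,-1,68,0,60],[0,-1,69,0,60],[0,-1,70,0,60],[0,-1,70,0,60]]'
```

```text
t: 18.77
eef_pos: [565.4, 314.6, 66.5]
tcp_rot: [-3.141, 0.001, -1.658]
ft_force: [0.3, -0.7, -1.4]
opening: 0.711
grip_force: 30.0
```

```bash
python3 -m crank '[[0,0,1,0,60],[0,0,2,0,60],[0,0,2.5,0,60],[0,0,2.5,0,60]]'
python3 -m crank '[[0,0,0,0,78],[0,0,0,0,82],[0,0,0,0,82],[0,0,0,0,82],[0,0,-20,0,82],[0,0,-50,0,90],[0,0,-90,0,95],[0,0,-130,0,95],[0,0,-170,0,95],[0,0,-200,0,95]]'
python3 - <<'E'
from h import *
import pickle
d=shot('wrist','w8.png');pickle.dump(d,open('w8.pkl','wb'));rows(471,-115,300,-0.1)
E
```

```text
t: 19.1
eef_pos: [565.5, 314.5, 64.5]
tcp_rot: [-3.14, 0.001, -1.658]
ft_force: [-2.7, -1.0, 8.4]
opening: 0.711
grip_force: 30.0
t: 19.93
eef_pos: [565.4, 314.5, 266.7]
tcp_rot: [-3.139, 0.001, -1.658]
ft_force: [0.6, -0.3, -0.6]
opening: 0.996
grip_force: 0.0
pos [566.8 315.1 272.1] yaw -1.658 -> rows [436.9  57.9 -27.9 -89.3]
```

View pics/w8.png

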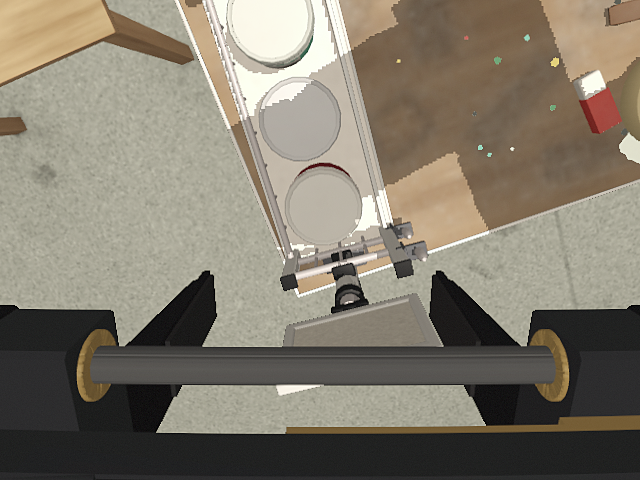

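```bash
python3 -m crank '[[0,0,-20,7,95],[0,0,-40,14,95],[0,0,-60,21,95],[0,0,-65,28,95],[0,0,-65,35,95],[0,0,-65,42,95],[0,0,-65,49,95],[0,0,-65,56,95],[0,0,-65,63,95],[0,0,-65,70,95]]'
python3 -m crank '[[0,0,0,7,95],[0,0,0,14,95],[0,0,0,21,95],[0,0,0,28,95],[0,0,0,35,95],[0,0,0,42,95],[0,0,0,49,95],[0,0,0,56,95],[0,0,0,63,95],[0,0,0,70,95]]'
python3 -m crank '[[0,0,0,7,95],[0,0,0,14,95],[0,0,0,21,95],[0,0,0,28,95],[0,0,0,35,95],[0,0,0,42,95],[0,0,0,49,95],[0,0,0,56,95],[0,0,0,63,95],[0,0,0,70,95]]'
python3 -m crank '[[0,0,0,7,95],[0,0,0,14,95],[0,0,0,21,95],[0,0,0,28,95],[0,0,0,35,95],[0,0,0,42,95],[0,0,0,49,95],[0,0,0,49,95],[0,0,0,49,95]]'
python3 - <<'E'
from h import *
import pickle
rows(455,-112,340,0.093);print(env.state()['joints'])
D=pickle.load(open('d0.pkl','rb'));t=D['top']
for n,p,z in (('red',(463,250),224),('vio',(494,264),222),('handtop',(452,150),283),('handwrist',(510,238),200)): print(n,np.round(onz(t,*p,z)))
E
```

```text
t: 20.82
eef_pos: [565.2, 314.4, 327.7]
tcp_rot: [-3.142, -0.0, -2.886]
ft_force: [-1.2, 0.1, 0.0]
opening: 1.002
grip_force: 0.0
t: 21.65
eef_pos: [565.2, 314.4, 327.7]
tcp_rot: [-3.141, -0.0, 2.175]
ft_force: [0.9, -0.0, 0.7]
opening: 0.996
grip_force: 0.0
t: 22.48
eef_pos: [565.2, 314.4, 327.7]
tcp_rot: [-3.141, 0.0, 0.954]
ft_force: [0.2, 0.0, 0.5]
opening: 1.001
grip_force: 0.0
t: 23.23
eef_pos: [565.2, 314.4, 327.8]
tcp_rot: [3.142, 0.0, 0.108]
ft_force: [0.2, -0.3, 0.2]
opening: 0.996
grip_force: 0.0
pos [565.2 314.4 327.8] yaw 0.108 -> rows [-155.7  412.   -12.2    0.9]
[4.05540909e-01 4.51633214e-01 1.37059000e+00 7.88226176e-05
 1.31970861e+00 1.86789031e+00]
red [ 448. -289.  224.]
vio [ 419. -355.  222.]
handtop [ 648. -259.  283.]
handwrist [ 480. -400.  200.]
```

```bash
python3 -m crank '[[-14,37,-5,0,95],[-28,75,-10,0,95],[-43,113,-12,0,95],[-57,150,-12,0,95],[-71,188,-12,0,95],[-86,226,-12,0,95],[-100,264,-12,0,95],[-114,300,-12,0,95],[-128,338,-12,0,95],[-142,375,-12,0,95]]'
python3 -m crank '[[-10,25,0,0.9,95],[-14,37,0,0.9,95],[-14,37,0,0.9,95],[-14,37,0,0.9,95],[-14,37,0,0.9,95]]'
python3 - <<'E'
from h import *
import pickle
d=shot('wrist','w9.png');pickle.dump(d,open('w9.pkl','wb'));print(env.state()['eef_pos'],env.state()['tcp_rot'])
E
```

```text
t: 24.07
eef_pos: [462.2, -75.0, 340.2]
tcp_rot: [3.141, -0.001, 0.11]
ft_force: [1.2, -0.1, 0.5]
opening: 1.001
grip_force: 0.0
t: 24.48
eef_pos: [453.2, -111.0, 340.1]
tcp_rot: [-3.141, -0.0, 0.091]
ft_force: [0.8, 0.3, 0.4]
opening: 1.0
grip_force: 0.0
[ 453.24608075 -110.75597844  340.07422732] [-3.14134269e+00 -5.48682612e-05  9.13091531e-02]
```

View pics/w9.png

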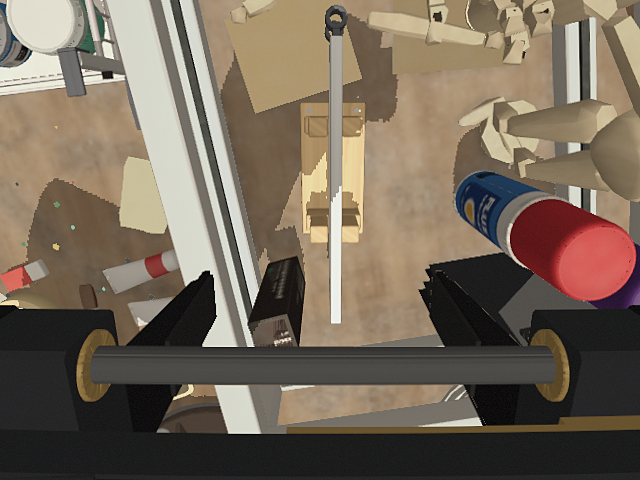

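Run:
```python
from h import *
import pickle
d=pickle.load(open('w9.pkl','rb'))
# rail edges by row
g=cv2.cvtColor(d['img'],6).astype(int)
for v in(60,150,200,260,300):
    r=g[v,322:350];gr=np.diff(r);print(v,322+gr.argmax()+.5+.5,322+gr.argmin()+1)
S=onz(d,336.2,19,132);F=onz(d,335.3,322,141);M=onz(d,335.8,38,141)
print('sock',S,'free',F,np.linalg.norm((S-F)[:2]),'railend',M)
v=S-F;print('gate yaw',np.arctan2(-v[0],v[1]))
u=v/np.linalg.norm(v[:2]);C=S-u*138;print('centre',C, F+u*123)
D=pickle.load(open('d0.pkl','rb'))
for n in('top','scene'): print(n,proj(D[n],[F[0],F[1],141]),proj(D[n],[S[0],S[1],132]))
yaw=np.arctan2(-v[0],v[1]);rows(C[0],C[1],200,yaw+np.pi/2)
```

```text
60 331.0 329
150 343.0 330
200 333.0 342
260 331.0 341
300 331.0 341
sock [ 600.34055779 -107.94330317  132.        ] free [ 343.65135961 -132.53956238  141.        ] 257.8649267121955 railend [ 585.18942833 -108.86703785  141.        ]
gate yaw -1.475266819014287
centre [ 462.96976526 -121.10633319  136.81647511] [ 466.09054426 -120.80729649  136.7070548 ]
top [385.1733013  301.67242138] [373.86356482 190.26099907]
scene [314.20962136 303.41983825] [378.54597873 243.59779794]
pos [ 453.2 -110.8  340.1] yaw 0.091 -> rows [  8.7  11.2 140.1  -0.2]
```

```bash
python3 -m crank '[[20,5,20,0,95],[40,11,60,0,80],[40,11,100,0,60],[40,11,140,0,60],[40,11,170,0,60],[40,11,190,0,60],[40,11,200,0,60],[40,11,207,0,60],[40,11,207,0,60],[40,11,207,0,60]]'
python3 -c "
from h import *
rows(494.4,-118.1,133,0.0955);print(env.state()['ft_force'])"
```

```text
t: 25.37
eef_pos: [494.4, -118.8, 133.9]
tcp_rot: [3.141, -0.001, 0.09]
ft_force: [0.0, -0.5, 0.6]
opening: 0.632
grip_force: 0.0
pos [ 494.4 -118.8  133.9] yaw 0.09 -> rows [ 0.  -0.7  0.9 -0.3]
[ 0.02094117 -0.5273059   0.62906433]
```

```bash
python3 -m crank '[[0,-0.5,0,0,30],[0,-0.5,0,0,20],[0,-0.5,0,0,10],[0,-0.5,0,0,0],[0,-0.5,0,0,0],[0,-0.5,0,0,0],[0,-0.5,0,0,0],[0,-0.5,0,0,0],[0,-0.5,0,0,0],[0,-0.5,0,0,0]]'
python3 -m crank '[[0,0,0,0,0],[0,0,0,0,0],[0,0,0,0,0],[0,0,-3,0,0],[0,0,-8,0,0],[0,0,-15,0,0],[0,0,-25,0,0],[0,0,-25,0,0]]'
```

```text
t: 26.2
eef_pos: [493.8, -118.6, 133.1]
tcp_rot: [-3.142, 0.0, 0.089]
ft_force: [-0.1, -0.5, 0.4]
opening: 0.1
grip_force: 30.0
t: 26.87
eef_pos: [494.5, -118.8, 160.2]
tcp_rot: [3.14, -0.003, 0.089]
ft_force: [0.0, 0.0, -2.3]
opening: 0.1
grip_force: 30.0
```

```bash
python3 -m crank '[[0,0,-30,0,0],[0,0,-65,0,0],[0,0,-100,0,0],[0,0,-125,0,0],[0,0,-130,0,0],[0,-15,-130,0,0],[0,-40,-130,0,0],[0,-70,-130,0,0],[-5,-100,-130,0,0],[-10,-130,-130,0,0]]'
python3 -m crank '[[-2,-30,0,0,0],[-4,-60,0,0,0],[-6,-90,0,0,0],[-8,-120,0,0,0],[-10,-150,0,0,0],[-12,-180,0,0,0],[-13,-210,0,0,0],[-13,-225,0,0,0],[-13,-227,0,0,0],[-13,-227,0,0,0]]'
python3 -m crank '[[0,0,0,-4,0],[0,0,0,-9,0],[0,0,0,-15,0],[0,0,0,-22,0],[0,0,0,-29,0],[0,0,0,-36,0],[0,0,0,-43,0],[0,0,0,-50,0],[0,0,0,-57,0],[0,0,0,-63,0]]'
python3 -m crank '[[0,0,0,-4,0],[0,0,0,-7,0],[0,0,0,-7,0],[0,0,0,-7,0],[0,0,0,-7,0]]'
python3 - <<'E'
from h import *
import pickle
d=shot('wrist','w10.png');pickle.dump(d,open('w10.pkl','wb'));s=env.state();p=s['eef_pos'];print(p,s['tcp_rot'],s['ft_force'],s['moment'])
psi=s['tcp_rot'][2];tx=np.array([np.cos(psi),np.sin(psi),0])
print('sock pred px',proj(d,p+tx*108+[0,0,-1]),proj(d,p+tx*108+[0,0,-80]),'pin',proj(d,[490,356.6,104.8]),proj(d,[490,356.6,85]))
E
```

```text
t: 27.7
eef_pos: [471.5, 11.2, 287.1]
tcp_rot: [-3.141, 0.001, 0.088]
ft_force: [0.8, -0.8, -2.5]
opening: 0.105
grip_force: 30.0
t: 28.53
eef_pos: [438.7, 235.4, 287.2]
tcp_rot: [3.141, 0.001, 0.091]
ft_force: [-0.1, -0.5, -3.4]
opening: 0.102
grip_force: 30.0
t: 29.37
eef_pos: [439.3, 233.6, 287.7]
tcp_rot: [-3.141, 0.001, 1.193]
ft_force: [-0.3, 1.0, -3.5]
opening: 0.105
grip_force: 30.0
t: 29.78
eef_pos: [439.3, 234.4, 287.9]
tcp_rot: [-3.141, 0.0, 1.308]
ft_force: [-0.1, 0.1, -2.8]
opening: 0.104
grip_force: 30.0
[439.28727215 234.5334852  287.98232937] [-3.14141926e+00  9.63549018e-05  1.30845278e+00] [ 0.38069325  0.01907612 -1.51478756] [-0.07001155  0.00569395 -0.02190876]
sock pred px [321.16420904  18.76122297] [321.79109498  50.23186767] pin [345.73580889  35.33951501] [344.4147033   39.56190276]
```

Run:
```python
from h import *
import pickle
w=cv2.imread('pics/w10.png');d=shot('scene','s10.png');pickle.dump(d,open('s10.pkl','wb'))
o=np.zeros((600,800,3),np.uint8)
o[:330,:]=cv2.resize(w[0:82,220:420],(800,330),interpolation=3)
q=proj(d,env.state()['eef_pos']);print(q);u=int(min(max(q[0]-75,0),440));v=int(max(q[1]-70,0))
print(u,v);o[330:600,:540]=cv2.resize(d['img'][v:v+90,u:u+180],(540,270),interpolation=3)
cv2.imwrite('pics/c3.png',o)
```

```text
[240.30169132 164.68333241]
165 94
```

View pics/c3.png

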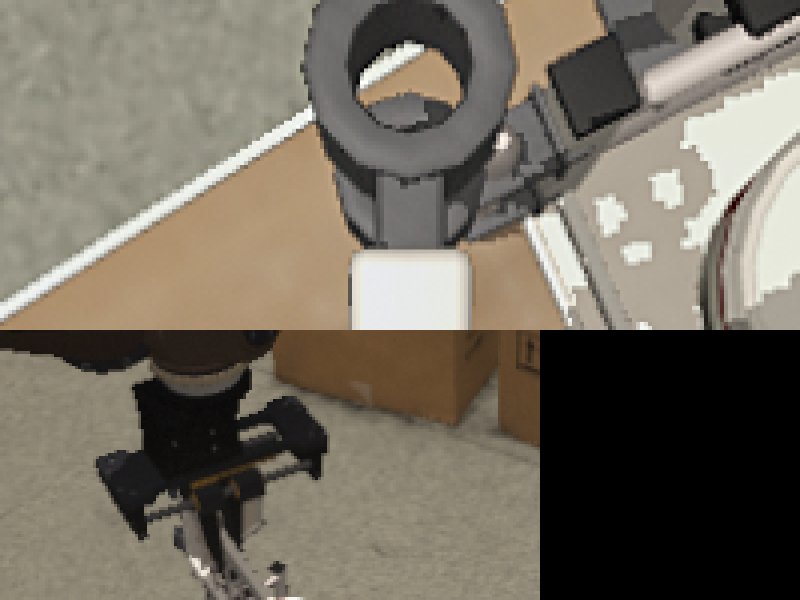

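Run:
```python
from h import *
import pickle
d=pickle.load(open('w10.pkl','rb'));p=np.array([439.29,234.53,287.98]);psi=1.3085
tx=np.array([np.cos(psi),np.sin(psi)]);ty=np.array([np.sin(psi),-np.cos(psi)])
for dz,px in((-1,(322.5,17.3)),(-62,(322.5,42.)),(-62,(322.5,43.))):
    X=onz(d,*px,p[2]+dz);print(dz,(X-p)[:2]@tx,(X-p)[:2]@ty)
X=onz(d,345.8,34.,105);print('pin',X)
```

```text
-1 108.4501429313782 0.44500713548004267
-62 109.39792483485189 0.3836323181902504
-62 108.9589005379938 0.38335322873424477
pin [490.25321315 357.44590337 105.        ]
```

```bash
python3 -m crank '[[5,-19,0,0,0],[5,-19,30,0,0],[5,-19,60,0,0],[5,-19,90,0,0],[5,-19,115,0,0],[5,-19,135,0,0],[5,-19,148,0,0],[5,-19,155,0,0],[5,-19,155,0,0],[5,-19,155,0,0]]'
python3 -c "
from h import *
s=env.state();print(s['ft_force'])
rows(461.5,252.3,133,1.308)"
```

```text
t: 30.72
eef_pos: [422.4, 244.8, 133.4]
tcp_rot: [3.141, -0.0, 1.31]
ft_force: [-0.4, 0.0, -2.8]
opening: 0.101
grip_force: 30.0
[-0.38697258  0.04804995 -2.75117695]
pos [422.4 244.8 133.4] yaw 1.31 -> rows [17.3 35.8  0.4  0.1]
```

```bash
python3 -m crank '[[4,9,0,0,0],[9,18,0,0,0],[13,27,0,0,0],[16,33,0,0,0],[17.4,36,0,0,0],[17.4,36,0,0,0],[17.4,36,0,0,0],[17.4,36,0,0,0]]'
python3 -m crank '[[0,0,3,0,0],[0,0,6,0,0],[0,0,9,0,0],[0,0,12,0,0],[0,0,12,0,0],[0,0,12,0,0]]'
python3 -c "
from h import *
s=env.state();print(s['ft_force'])
rows(461.5,252.3,104,1.308)"
```

```text
t: 31.38
eef_pos: [461.1, 252.2, 133.1]
tcp_rot: [-3.141, 0.0, 1.311]
ft_force: [0.3, -1.1, -2.8]
opening: 0.104
grip_force: 30.0
t: 31.88
eef_pos: [461.3, 252.3, 120.9]
tcp_rot: [-3.141, 0.0, 1.311]
ft_force: [-0.2, 0.4, -3.2]
opening: 0.106
grip_force: 30.0
[-0.20871289  0.42952774 -3.22091437]
pos [461.3 252.3 120.9] yaw 1.311 -> rows [ 0.1  0.2 16.9  0.1]
```

```bash
python3 -m crank '[[0,0,3,0,0],[0,0,6,0,0],[0,0,9,0,0],[0,0,9,0,0]]'
python3 -m crank '[[0,0,2,0,0],[0,0,4,0,0],[0,0,6,0,0],[0,0,7,0,0],[0,0,7,0,0]]'
```

```text
t: 32.22
eef_pos: [461.2, 252.2, 111.5]
tcp_rot: [-3.141, 0.0, 1.311]
ft_force: [-0.6, 0.4, -3.8]
opening: 0.104
grip_force: 30.0
t: 32.63
eef_pos: [461.3, 252.3, 104.9]
tcp_rot: [-3.141, 0.0, 1.311]
ft_force: [0.1, -0.6, -3.0]
opening: 0.1
grip_force: 30.0
```

```bash
python3 -m crank '[[0,0,0.5,0,0],[0,0,1,0,0],[0,0,1.5,0,0],[0,0,1.5,0,0]]'
python3 -c "
from h import *
print(env.state()['ft_force'])"
```

```text
t: 32.97
eef_pos: [461.5, 252.3, 103.7]
tcp_rot: [3.141, -0.0, 1.311]
ft_force: [0.4, -0.3, -1.4]
opening: 0.103
grip_force: 30.0
[ 0.43465679 -0.29574242 -1.41511016]
```

```bash
python3 -m crank '[[0,0,0.5,0,0],[0,0,1,0,0],[0,0,1,0,0],[0,0,1,0,0]]'
python3 - <<'E'
from h import *
s=env.state();print(s['ft_force'],s['moment'])
p=s['eef_pos'];psi=s['tcp_rot'][2]
# arc about the pintle: socket offset in tool
o=np.array([108.5,0.4])
R=lambda a:np.array([[np.cos(a),np.sin(a)],[np.sin(a),-np.cos(a)]])  # columns tool x, tool y
pin=p[:2]+R(psi)@o;print('pin',pin)
for da in(5,10,15,20,25,25.8):
    q=pin-R(psi+np.deg2rad(da))@o
    print(da,np.round(R(psi).T@(q-p[:2]),1),q)
print('shut deg',np.rad2deg(.19+np.pi/2-psi))
E
```

```text
t: 33.3
eef_pos: [461.4, 252.1, 102.8]
tcp_rot: [-3.142, 0.0, 1.311]
ft_force: [-1.1, -4.6, 4.2]
opening: 0.103
grip_force: 30.0
[-1.07736633 -4.63260548  4.21981124] [-0.61251703  0.30640262  0.03927905]
pin [489.67237718 356.81229484]
5 [0.4 9.5] [470.60591945 249.99993512]
10 [ 1.6 18.8] [479.98778362 248.74463711]
15 [ 3.6 28.1] [489.4433534  248.31179923]
20 [ 6.4 37.1] [498.90066619 248.70471564]
25 [10.  45.9] [508.28774613 249.920396  ]
25.8 [10.6 47.3] [509.77837555 250.19072653]
shut deg 25.795910625679618
```

```bash
python3 -m crank '[[0.1,2.4,-0.4,-1.25,0],[0.2,4.8,-0.4,-2.5,0],[0.4,7.1,-0.4,-3.75,0],[0.4,9.5,-0.4,-5,0],[0.9,14.2,-0.4,-7.5,0],[1.6,18.8,-0.4,-10,0],[2.5,23.5,-0.4,-12.5,0],[3.6,28.1,-0.4,-15,0],[3.6,28.1,-0.4,-15,0]]'
python3 - <<'E'
from h import *
s=env.state();print(s['ft_force'],s['moment'])
p=s['eef_pos'];psi=s['tcp_rot'][2]
o=np.array([108.5,0.4]);pin=np.array([489.67,356.81])
R=lambda a:np.array([[np.cos(a),np.sin(a)],[np.sin(a),-np.cos(a)]])
for da in(4,7,9,10,10.8):
    q=pin-R(psi+np.deg2rad(da))@o
    print(da,np.round(R(psi).T@(q-p[:2]),1))
E
```

```text
t: 34.05
eef_pos: [490.3, 248.5, 102.9]
tcp_rot: [3.141, -0.0, 1.575]
ft_force: [-2.0, -3.1, 1.3]
opening: 0.105
grip_force: 30.0
[-1.99427029 -3.14388349  1.25115217] [-0.37927131  0.46374073  0.17489535]
4 [0.1 7. ]
7 [ 0.6 12.7]
9 [ 1.1 16.4]
10 [ 1.4 18.3]
10.8 [ 1.7 19.8]
```

```bash
python3 -m crank '[[0,1.7,0,-1,0],[0,3.5,0,-2,0],[0.1,5.2,0,-3,0],[0.1,7,0,-4,0],[0.3,8.9,0,-5,0],[0.5,10.8,0,-6,0],[0.6,12.7,0,-7,0],[0.9,14.5,0,-8,0],[1.1,16.4,0,-9,0],[1.1,16.4,0,-9,0]]'
python3 - <<'E'
from h import *
s=env.state();print(s['ft_force'],s['moment'],s['tcp_rot'])
p=s['eef_pos'];psi=s['tcp_rot'][2]
o=np.array([108.5,0.4]);pin=np.array([489.67,356.81])
R=lambda a:np.array([[np.cos(a),np.sin(a)],[np.sin(a),-np.cos(a)]])
for da in(1,2,3):
    q=pin-R(psi+np.deg2rad(da))@o
    print(da,np.round(R(psi).T@(q-p[:2]),1))
E
```

```text
t: 34.88
eef_pos: [506.3, 249.8, 103.0]
tcp_rot: [3.141, -0.0, 1.731]
ft_force: [-1.1, -2.2, -0.2]
opening: 0.107
grip_force: 30.0
[-1.09081289 -2.2297311  -0.23574978] [-0.21111543  0.14229827  0.01963823] [ 3.14130895e+00 -2.16805540e-04  1.73087754e+00]
1 [-0.2  2.2]
2 [-0.1  4.1]
3 [-0.1  6. ]
```

```bash
python3 -m crank '[[0,0.8,0,-0.4,0],[0,1.6,0,-0.8,0],[0,2.4,0,-1.2,0],[0,3,0,-1.5,0],[0,3,0,-1.5,0],[0,3,0,-1.5,0]]'
python3 -m crank '[[0,0.7,0,-0.4,0],[0,0.7,0,-0.4,0],[0,0.7,0,-0.4,0]]'
python3 -c "
from h import *
s=env.state();print(s['ft_force'],s['moment'],s['tcp_rot'][2])"
```

```text
t: 35.38
eef_pos: [508.8, 250.2, 103.0]
tcp_rot: [-3.142, -0.0, 1.756]
ft_force: [-0.5, -0.2, -0.6]
opening: 0.103
grip_force: 30.0
t: 35.63
eef_pos: [509.5, 250.3, 103.0]
tcp_rot: [-3.141, -0.0, 1.762]
ft_force: [-0.7, -1.4, 0.4]
opening: 0.106
grip_force: 30.0
[-0.73070977 -1.37448419  0.38103157] [-0.00964269  0.27965157 -0.07690513] 1.7624673602016205
```

```bash
python3 -m crank '[[0,0.4,0,-0.2,0],[0,0.8,0,-0.4,0],[0,0.8,0,-0.4,0],[0,0.8,0,-0.4,0]]'
python3 -m crank '[[0,0.4,0,-0.2,0],[0,0.8,0,-0.4,0],[0,0.8,0,-0.4,0],[0,0.8,0,-0.4,0]]'
python3 -c "
from h import *
s=env.state();print(s['ft_force'],s['moment'],s['tcp_rot'][2])"
```

```text
t: 35.97
eef_pos: [509.9, 250.4, 103.0]
tcp_rot: [-3.141, -0.0, 1.769]
ft_force: [-4.6, -0.9, 2.4]
opening: 0.104
grip_force: 30.1
t: 36.3
eef_pos: [510.5, 250.5, 103.0]
tcp_rot: [-3.14, -0.0, 1.776]
ft_force: [-5.4, -1.1, 2.1]
opening: 0.105
grip_force: 30.2
[-5.41056762 -1.12616465  2.07445331] [-0.34690028  1.22368475 -0.42528644] 1.7763282420655515
```

```bash
python3 -m crank '[[0,-0.5,0,0.3,0],[0,-0.5,0,0.3,0],[0,-0.5,0,0.3,0],[0,-0.5,0,0.3,14],[0,-0.5,0,0.3,18],[0,-0.5,0,0.3,24],[0,-0.5,0,0.3,30],[0,-0.5,0,0.3,30],[0,-0.5,0,0.3,30]]'
python3 -m crank '[[0,0,-10,0,30],[0,0,-25,0,30],[0,0,-50,0,30],[0,0,-85,0,30],[0,0,-120,0,30],[0,0,-155,0,30],[0,0,-190,0,40],[0,0,-210,0,50],[0,0,-210,0,60],[0,0,-210,0,60]]'
python3 - <<'E'
from h import *
import pickle
d=shot('wrist','w11.png');pickle.dump(d,open('w11.pkl','wb'))
c,s=np.cos(.19),np.sin(.19);O=np.array([579,243.6])
L=lambda x,y,z:[*(O+np.array([[c,-s],[s,c]])@[x,y]),z]
print('eef',env.state()['eef_pos'],'expected px: socket',proj(d,L(-66,128,103)),'rail+110',proj(d,L(-66,100,112)),'rail-60',proj(d,L(-66,-60,112)),'railend',proj(d,L(-66,-133,110)))
g=cv2.cvtColor(d['img'],6)
for v in(60,100,140,180,220,260,300,320):
    r=g[v].astype(int);e=np.diff(r);k=[i for i in range(225,330) if abs(e[i])>25];print(v,[(i,int(e[i])) for i in k])
E
```

```text
t: 37.05
eef_pos: [510.8, 250.5, 103.1]
tcp_rot: [3.141, -0.0, 1.771]
ft_force: [-0.0, 0.5, -0.4]
opening: 0.313
grip_force: 0.0
t: 37.88
eef_pos: [510.6, 250.5, 314.5]
tcp_rot: [3.139, -0.0, 1.771]
ft_force: [0.8, 0.8, 1.1]
opening: 0.539
grip_force: 0.0
eef [510.2683989  250.34575042 313.13340529] expected px: socket [322.6955179   71.49135912] rail+110 [322.35653857 107.14466536] rail-60 [320.52393844 289.6012408 ] railend [319.83642868 358.1004371 ]
60 [(319, -41), (321, -31), (324, 33), (326, 27)]
100 [(316, 26), (317, 81), (328, -105)]
140 [(315, -28), (316, 105), (327, -49), (328, -58), (329, 118)]
180 [(316, 59), (327, -62), (328, 69)]
220 [(290, 102), (292, -102), (315, 43), (326, -67), (327, 69), (329, -29)]
260 [(310, 79), (311, -26), (312, -58), (314, 30), (315, 28), (325, -39), (326, 27), (327, 103), (328, -52), (329, 55)]
300 [(229, -59), (230, -104), (231, -42), (263, 33), (264, 114), (281, -54), (314, 96), (315, 108), (324, -27), (325, -136), (326, 129), (327, -36), (328, 29)]
320 [(263, 118), (264, 38), (314, 37), (315, 48), (324, -80), (329, -72)]
```

```bash
python3 -m crank '[[0,0,0,7,60],[0,0,0,14,60],[0,0,0,21,60],[0,0,0,28,60],[0,0,0,35,60],[0,0,0,42,60],[0,0,0,49,60],[0,0,0,56,60],[0,0,0,63,60],[0,0,0,70,60]]'
python3 -m crank '[[0,0,0,7,60],[0,0,0,14,60],[0,0,0,20,60],[0,0,0,20.6,60],[0,0,0,20.6,60],[0,0,0,20.6,60]]'
python3 -c "
from h import *
rows(536,386,312,0.19)"
```

```text
t: 38.77
eef_pos: [510.2, 250.3, 311.5]
tcp_rot: [-3.141, 0.003, 0.544]
ft_force: [-0.2, -0.5, 0.1]
opening: 0.633
grip_force: 0.0
t: 39.27
eef_pos: [510.5, 250.4, 312.4]
tcp_rot: [3.141, 0.001, 0.193]
ft_force: [0.8, -0.2, 0.1]
opening: 0.632
grip_force: 0.0
pos [510.5 250.4 312.4] yaw 0.193 -> rows [  51.1 -128.2    0.4    0.2]
```

```bash
python3 -m crank '[[13,-32,0,0,60],[26,-65,0,0,60],[39,-97,0,0,60],[51,-125,0,0,60],[51,-128,0,0,60],[51,-128,0,0,60],[51,-128,0,0,60]]'
python3 - <<'E'
from h import *
import pickle
d=shot('wrist','w12.png');pickle.dump(d,open('w12.pkl','wb'))
c,s=np.cos(.19),np.sin(.19);O=np.array([579,243.6])
L=lambda x,y,z:[*(O+np.array([[c,-s],[s,c]])@[x,y]),z]
print(env.state()['eef_pos'],'expected px: signends',proj(d,L(52,148,198)),proj(d,L(-52,148,198)),proj(d,L(0,148,198)))
w=d['img'];cv2.imwrite('pics/c4.png',cv2.resize(w[:, 60:600],None,fx=1.2,fy=1.2))
E
```

```text
t: 39.85
eef_pos: [536.3, 385.5, 312.5]
tcp_rot: [3.141, 0.001, 0.192]
ft_force: [0.7, -0.0, -0.9]
opening: 0.632
grip_force: 0.0
[536.39364344 385.02440815 312.87192795] expected px: signends [321.98538031 128.70591335] [321.73508302 284.80688971] [321.85291891 210.85473607]
```

View pics/c4.png

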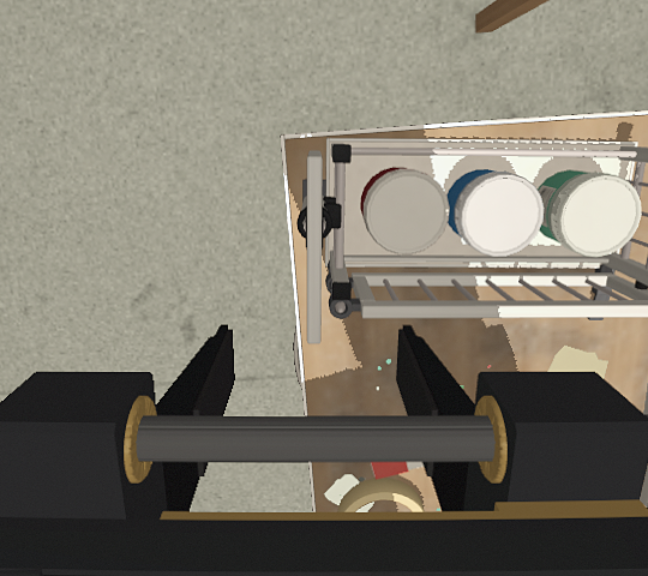

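```bash
python3 -m crank '[[8,-0.5,20,0,50],[15,-1,45,0,50],[15,-1,75,0,50],[15,-1,100,0,50],[15,-1,118,0,50],[15,-1,127,0,50],[15,-1,127,0,50],[15,-1,127,0,30],[15,-1,127,0,15],[15,-1,127,0,0]]'
python3 -m crank '[[0,0,0,0,0],[0,0,0,0,0],[0,0,0,0,0],[0,0,0,0,0],[0,0,0,0,0],[0,0,0,0,0],[0,0,0,0,0]]'
python3 -c "
from h import *
rows(551.2,389,186,0.19);print(env.state()['ft_force'])"
```

```text
t: 40.73
eef_pos: [551.5, 389.7, 187.7]
tcp_rot: [-3.141, -0.002, 0.19]
ft_force: [-0.1, 0.7, -0.3]
opening: 0.371
grip_force: 0.0
t: 41.32
eef_pos: [551.2, 389.1, 186.1]
tcp_rot: [3.141, 0.0, 0.19]
ft_force: [0.2, -4.8, 0.6]
opening: 0.084
grip_force: 30.0
pos [551.2 389.1 186.1] yaw 0.19 -> rows [-0.   0.1  0.1 -0. ]
[ 0.19913363 -4.82356827  0.64968402]
```

```bash
python3 -m crank '[[0,0.4,-2,0,0],[0,0.4,-10,0,0],[0,0.4,-20,0,0],[0,0.4,-30,0,0],[0,0.4,-40,0,0],[0,0.4,-50,0,0],[0,0.4,-58,0,0],[0,0.4,-64,0,0],[0,0.4,-66,0,0],[0,0.4,-66,0,0]]'
python3 -m crank '[[0,0,-1,0,0],[0,0,-2,0,0],[0,0,-3,0,0],[0,0,-4,0,0],[0,0,-5,0,0],[0,0,-6,0,0],[0,0,-6,0,0],[0,0,-6,0,0]]'
```

```text
t: 42.15
eef_pos: [551.2, 389.0, 253.3]
tcp_rot: [3.142, -0.001, 0.19]
ft_force: [1.2, -5.1, 1.1]
opening: 0.081
grip_force: 30.0
t: 42.82
eef_pos: [551.2, 389.1, 258.5]
tcp_rot: [3.141, -0.0, 0.19]
ft_force: [1.9, -5.9, -2.7]
opening: 0.084
grip_force: 30.0
```

```bash
python3 -m crank '[[0,0,-0.5,0,0],[0,0,-1,0,0],[0,0,-1,0,0],[0,0,-1,0,0]]'
python3 -m crank '[[0,0,1,0,0],[0,0,2,0,0],[0,0,3,0,0],[0,0,3.5,0,0],[0,0,3.5,0,0]]'
python3 -c "
from h import *
print(env.state()['ft_force'])"
```

```text
t: 43.15
eef_pos: [551.2, 389.0, 258.8]
tcp_rot: [3.141, 0.001, 0.19]
ft_force: [3.2, -4.0, -6.0]
opening: 0.079
grip_force: 30.0
t: 43.57
eef_pos: [551.2, 389.1, 256.2]
tcp_rot: [3.141, -0.0, 0.19]
ft_force: [0.3, -5.8, -0.8]
opening: 0.084
grip_force: 30.0
[ 0.30282889 -5.78262163 -0.80653584]
```

```bash
python3 -m crank '[[0,0,0.5,0,0],[0,0,1,0,0],[0,0,1.5,0,0],[0,0,1.5,0,0],[0,0,1.5,0,0]]'
python3 -c "
from h import *
print(env.state()['ft_force'])"
```

```text
t: 43.98
eef_pos: [551.2, 389.1, 254.9]
tcp_rot: [3.142, -0.001, 0.19]
ft_force: [2.0, -5.8, 0.7]
opening: 0.083
grip_force: 30.0
[ 1.99758625 -5.80113911  0.72152274]
```

```bash
python3 -m crank '[[0,0,0.5,0,0],[0,0,1,0,0],[0,0,1.5,0,0],[0,0,2,0,0],[0,0,2,0,0]]'
python3 -c "
from h import *
print(env.state()['ft_force'])"
```

```text
t: 44.4
eef_pos: [551.2, 389.1, 254.6]
tcp_rot: [-3.141, -0.002, 0.19]
ft_force: [-1.9, -7.2, 12.2]
opening: 0.084
grip_force: 30.0
[-1.89562938 -7.16095206 12.22478336]
```

```bash
python3 -m crank '[[0,0,-1,0,0],[0,0,-1.5,0,0],[0,0,-1.5,0,0],[0,0,-1.5,0,15],[0,0,-1.5,0,25],[0,0,-1.5,0,40],[0,0,-1.5,0,40],[0,0,-1.5,0,40],[0,0,-1.5,0,40]]'
python3 -m crank '[[0,0,-10,0,40],[0,0,-25,0,40],[0,0,-50,0,40],[0,0,-85,0,40],[0,0,-95,0,40],[0,0,-95,0,40],[0,0,-95,0,40]]'
python3 - <<'E'
from h import *
import pickle
d=shot('wrist','w13.png');D=pickle.load(open('d0.pkl','rb'))
c,s=np.cos(.19),np.sin(.19);O=np.array([579,243.6])
L=lambda x,y,z:[*(O+np.array([[c,-s],[s,c]])@[x,y]),z]
for z in(198,268,272): print(z,[np.round(proj(d,L(x,148,z))).tolist() for x in(52,-52)])
g=cv2.cvtColor(d['img'],6).astype(int);m=g[:,320:325].mean(1);e=np.diff(m);print([(i,int(e[i])) for i in range(20,345) if abs(e[i])>15])
w=pickle.load(open('w11.pkl','rb'))
t=shot('top','t13.png');s2=shot('scene','s13.png')
E
```

```text
t: 45.15
eef_pos: [551.1, 389.4, 253.5]
tcp_rot: [-3.141, 0.0, 0.19]
ft_force: [0.2, 0.0, 0.1]
opening: 0.404
grip_force: 0.0
t: 45.73
eef_pos: [551.0, 389.2, 348.6]
tcp_rot: [-3.141, -0.001, 0.19]
ft_force: [-0.1, -0.4, -0.6]
opening: 0.421
grip_force: 0.0
198 [[323.0, 149.0], [323.0, 284.0]]
268 [[323.0, 160.0], [323.0, 330.0]]
272 [[323.0, 161.0], [323.0, 333.0]]
[(123, 17), (124, 32), (126, -37), (127, -59), (161, 29), (221, 75), (222, 17), (225, -42), (226, -30), (329, -27), (330, -39)]
```

```bash
python3 -c "
from cell import env
print(env.job_done())"
```

```text
the job is handed in; nothing more can be done
None
```

I put all three jars in the stand, hung the gate and swung it against its stop, pulled the mast up until it locked (it resisted a push down), and handed the job in at about 46 s. I did not look again at the spray cans or the wooden hand after lifting the gate, but never moved close to them.

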